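# Hold down the tank kit's hatch with the sanding stick

### The job

Fix the glued hatch on the tank kit: first press the spray can's nozzle cap fully down and let it spring back up, so that the setting spray reaches the hatch. Then take the square steel sanding stick out of the brush holder and set its narrow foot on the pencil cross in the middle of the round hatch, with the stick square to the sloping hatch, pressing lightly with about 4 N (never hard, and touch the tank and its turntable with nothing but the stick). Finish while still gripping the stick and pressing like that: do not let go; leave the brush, the turret and the paint pot alone.

Things in the scene. Friction and masses are not known exactly. Their poses are not given: they have to be found in the camera images.
- nozzle_cap (a joint): Push-down nozzle cap of the white plastic spray can; 0 = up, grows in metres as it goes down, fully down at 0.006. A spring returns it: about 1.2 N starts it, about 5 N holds it fully down.
- cap_top (a point): Centre of the cap's flat round top (26 mm diameter, white). It stands 150 mm above the sideboard when up. The can (54 mm diameter, shoulder at 122 to 128 mm high) is fixed in a round rubber foot, 84 mm across, and cannot be moved. The can's nozzle hole points at the hatch.
- stick_foot (a point): Centre of the flat 9 mm foot of the square steel sanding stick; z runs up along the stick, x and y are square to its flat sides. The stick is 12 x 12 mm and 150 mm long; its lowest 20 mm is a round cone narrowing to the foot.
- stick: The same stick (same origin and axes), 95 to 160 g, grey abrasive strips on two sides 30 to 85 mm above the foot. It starts standing upright and loose in either of the holder's two holes, so that its upper 100 mm stands clear. The other thing in the holder is a round brush.
- holder: Fixed black ceramic brush holder, a block 64 x 124 x 62 mm (x, y, z of its own axes), origin at the centre of its underside. Two square holes, 15.5 mm wide and 50 mm deep (floor 12 mm above the sideboard), at 30 mm to either side of the middle along its y axis; either may hold the stick.
- hatch_mark (a point): The pencil cross at the centre of the flat top of the round hatch (disc, 32 mm diameter, tank coloured) on the sloping front plate of the hull. z points straight out of the hatch, 20 degrees from vertical, leaning to the tank's front. The hatch stands 14 mm proud of the plate, the cross about 101 mm above the sideboard. The point moves with the hatch.
- hatch (a joint): How far the hatch has been pushed in along its own axis, in metres: 0 = free, stop at 0.012. It lies on a springy pad of 600 N per metre, so 4 N pushes it in by about 6.7 mm (2 N: 3.3 mm, 6 N: 10 mm).
- turntable: Fixed round wooden turntable, 240 mm diameter and 30 mm high, that carries the tank hull (about 195 x 120 mm, deck 102 mm above the sideboard, no turret fitted), all fixed and locked. Origin at the centre of its underside; the tank's front points along its +x axis, and the spray can stands about 200 mm off along its +y axis.
- brush: Round paint brush, 10 mm wooden handle, 150 mm long, bristles up, standing loose in the other hole of the holder. Origin at the centre of its foot. Leave it alone.
- turret: Loose tank turret, 76 mm across and 39 mm high, with a barrel reaching 120 mm along its +y axis from its origin (centre of its underside), lying beyond the turntable as seen from the robot. Leave it alone.
- pot: Loose small glass paint pot with a dark lid, 40 mm diameter, 45 mm high, behind the holder. Origin at the centre of its underside. Leave it alone.
Things that resemble listed ones, but are neither listed nor needed, are in the scene too. There is more than one size of the part that bears nozzle_cap; the job needs the middle-sized. Of the things that look like the turntable, the smaller one is meant.

How it is judged:
On the way, in this order (a step that is already met when the one before it is completed fails the run):
1. the nozzle cap is pressed down (value of joint nozzle_cap above 0.0048 m), for 0.05 s.
2. the nozzle cap has sprung back up (value of joint nozzle_cap below 0.0012 m), for 0.1 s.
3. the stick's foot presses lightly on the hatch's cross (contact force between stick and turntable above 2 N and distance between stick_foot and hatch_mark below 0.007 m), for 0.3 s.
At the end, for the whole second after the job is handed in: The cap is up again; the fingers hold the stick still, its foot within 7 mm of the cross, the stick within 8 degrees of square to the hatch, pressing it with 2 to 6.2 N; the robot itself touches neither the tank nor the turntable (all of step 3 and value of joint nozzle_cap below 0.0012 m and contact force between stick and turntable below 6.2 N and angle between the z axis of stick_foot and the z axis of hatch_mark, either way round below 0.14 rad and contact force between the fingers and stick above 1 N and linear speed of stick below 0.02 m/s and contact force between each of the arm, the fingers and turntable below 0.2 N); the arm keeps its last pose, push and grip.
It fails at once if the stick pressed hard on the tank or hatch (over 15 N) (contact force between stick and turntable above 15 N).
It fails at once if the fingers or arm touched the tank or its turntable (contact force between any of the fingers, the arm and turntable above 0.5 N).
It fails at once if the brush was lifted or knocked over (distance of brush from where it was at the start of the episode above 0.02 m or angle between brush's own z axis and vertical above 0.35 rad).
It fails at once if the turret was moved (distance of turret from where it was at the start of the episode above 0.02 m).
It fails at once if the paint pot was moved (distance of pot from where it was at the start of the episode above 0.02 m or angle between pot's own z axis and vertical above 0.5 rad).
It also fails if it takes over 48 s, if anything falls off the work surface, if the arm or the gripper's body presses on something with over 40 N, if the wrist force passes 120 N, or if a joint passes its speed limit or range.

### The arm

A 7-joint arm with a two-finger parallel gripper is mounted at the origin on the work surface. World frame = base frame: x ahead of the robot, y to its left, z up, the work surface at z = 0. Lengths are in m, angles in rad, forces in N, time in s.
With the tool pointing down it reaches from about 0.425 to 0.95 m from the base axis. Payload 4.7 kg.
Tool frame: the origin (TCP) lies on the centre line of the jaws, within the pads' length; the fingertips stand robot.nose_length ahead of it and the grasp point (between the pads) lies 8 mm behind it (robot.nose_length is the distance from the TCP to the fingertips, in m); z points along the fingers, x is the direction in which the jaws open and shut, and the axes are right-handed (so a half turn about z gives the same grasp; the last joint's range is limited). The gripper opens to 85 mm and grips with 20 to 120 N. Pads are 22 mm wide; open, the fingers measure 114 mm over their backs; the gripper's body (76 mm by 85 mm) begins 54 mm behind the grasp point. The pads swing forward as they close: fully open they stand 13 mm farther back than shut.
Start: joints at [-1.169, 0.469, -0.049, 1.532, 0.024, 1.141, -0.082], TCP at [0.282, 0.613, 0.242] pointing down, gripper open.
Joint ranges: [-2.59, 2.59], [-0.33, 1.99], [-1.39, 1.29], [0.1, 2.45], [-1.04, 4.18], [0.21, 1.99], [-2.66, 2.66]. Speed limits (rad/s): [2.57, 2.57, 3.14, 3.14, 3.14, 3.14, 3.14].

### API

Orientations are given as [roll, pitch, yaw] about the fixed x, y, z axes, in that order (R = Rz(yaw) Ry(pitch) Rx(roll)).
In Python, from plant import robot gives the robot as it stands. Calls block until the motion is done:
- robot.goto(position, orientation): joint-space move of the TCP to a pose.
- robot.move_straight(position, vel=0.15, attitude=None, contact_N=None): straight line of the TCP; attitude=None keeps the orientation; vel is the mean speed in m/s. With contact_N (N) it stops when the force on the tool has changed by that much, and returns True; else False.
- robot.move_joints(angles): joint-space move.
- robot.grip(opening, strength=None): opening from 0.0 (shut) to 1.0 (fully open); strength is the grip in N (None keeps the last); returns when the fingers have stopped.
- robot.sleep(seconds).
- robot.inverse_kinematics(position, orientation): joint angles nearest the present ones, or None.
- robot.sense(): the state.
- robot.grab_frame(name): name is "side" or "top" or "wrist"; returns a dict with "image" (400x640x3 uint8, red, green, blue), "range_z" (400x640 float32, m along the optical axis (not along the pixel's ray), 0 where there is no reading), "fx", "fy", "cx", "cy" (pixels), "dist_coeffs" ([k1, k2, p1, p2, k3] as OpenCV has them; the pictures are not rectified), "R" (3x3) and "t" (3): a world point X has camera coordinates R X + t. Camera axes: x right, y down, z forward; pixel columns grow to the right and rows downward; lengths in m; the calibration is good to about 2 mm. A picture is of the moment at which its call begins.
A pose or a line that the arm cannot do raises robot.IKError and nothing moves.
- robot.close_job(): hands the job in, once; it reports no verdict.
The state is a dict: "t": time; "joint_pos": joint angles; "joint_velocities": joint speeds; "effort": joint torques, N m; "tcp_pos": TCP position; "tcp_rot": TCP orientation; "wrist_force": force on the tool from outside, world axes, zero at the start; "torque": the same for the moment, N m; "opening": opening from 0.0 (shut) to 1.0 (fully open).
Only numpy, scipy, OpenCV 4.12 (cv2) and the standard library are available. Lean on these libraries where they do the work, as an engineer would, in place of code of your own. Each camera call takes 0.05 s, during which the arm holds its last target.

## Working session

There is one attempt and no reset: what is moved stays moved. The work goes in short steps, each a Python script; the robot and the scene stay as the last script left them, time stands still between calls to the robot, and variables do not carry over. Pictures are saved under pics/ and viewed, and the job is handed in when it is done.

```bash
mkdir -p pics; ls
python3 - <<'E'
from plant import robot
import cv2, numpy as np, pickle
s=robot.sense(); print(s, robot.nose_length)
for n in ("side","top","wrist"):
    f=robot.grab_frame(n); pickle.dump(f,open(f"{n}0.pkl","wb"))
    cv2.imwrite(f"pics/{n}0.png",f["image"][:,:,::-1])
    print(n,f["fx"],f["cx"],f["cy"],f["dist_coeffs"],f["R"],f["t"])
E
```

```text
pics
{'t': 0.0, 'joint_pos': array([-1.16887157,  0.46946806, -0.04858999,  1.53367133,  0.02417945,
        1.14100566, -0.08229881]), 'joint_velocities': array([-0.00036238,  0.00027222,  0.00098076,  0.001948  , -0.00209899,
        0.00026308, -0.0021958 ]), 'effort': array([-3.47576515e-04, -5.10312259e+01, -4.70887008e-02, -2.37716478e+01,
        1.06717116e-02,  7.38250441e-03,  2.84030442e-06]), 'tcp_pos': array([0.28167416, 0.61281223, 0.24125303]), 'tcp_rot': array([3.14144671e+00, 1.95943181e-03, 1.14003252e+00]), 'wrist_force': array([ 0.06615163,  0.99741576, -0.63915323]), 'torque': array([ 0.00988696,  0.02066841, -0.04503388]), 'opening': 0.99895860642124} 0.011
side 452.65471727366145 317.17501176071534 199.72817463935684 [0.01787755 0.         0.         0.         0.        ] [[ 0.8819951  -0.47117103 -0.00908376]
 [-0.28150289 -0.51129677 -0.81199245]
 [ 0.37794282  0.71873046 -0.58359725]] [-0.47531749  0.20583684  0.91254848]
top 508.99977282062343 319.6439036472619 201.59676601785648 [-0.14670608  0.          0.          0.          0.        ] [[ 0.02326622 -0.99962552  0.01440503]
 [-0.98157579 -0.02557478 -0.18935388]
 [ 0.18965137 -0.00973408 -0.98180324]] [-0.04928704  0.54004198  1.2302266 ]
wrist 302.53717551824815 314.1382658692619 205.2862571808672 [-0.05145114  0.          0.          0.          0.        ] [[ 0.41784186  0.90851767 -0.00195555]
 [ 0.87285951 -0.40084311  0.27828238]
 [ 0.25204059 -0.11798494 -0.96049732]] [-0.67332373 -0.03558058  0.38082217]
```

View pics/side0.png

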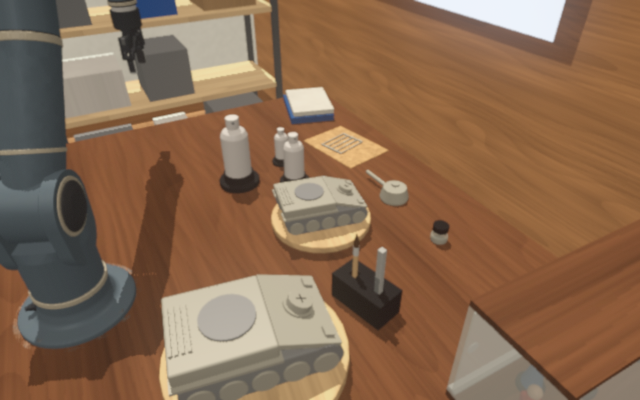

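View pics/top0.png

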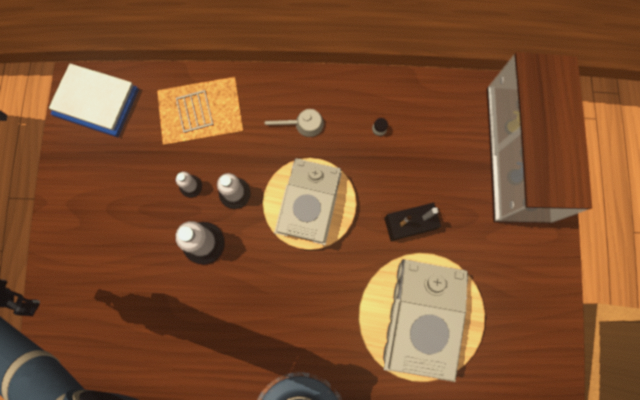

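View pics/wrist0.png

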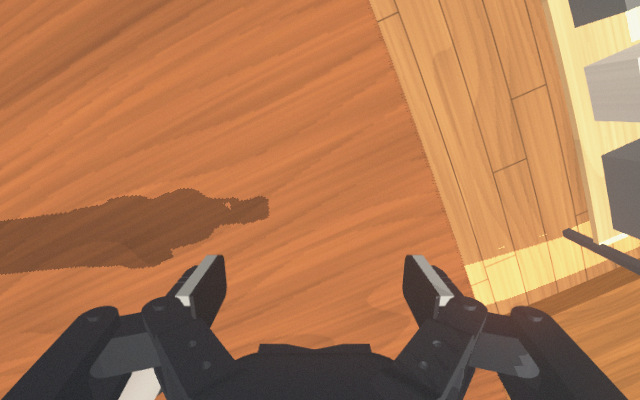

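The top view shows the middle-sized can at (230,185) and the small turntable at (310,203). The holder is at (413,220), with the stick at its right end, around (432,212). I'll enlarge these.

```bash
cat > h.py <<'E'
import numpy as np, cv2, pickle
def K(f): return np.array([[f["fx"],0,f["cx"]],[0,f["fy"],f["cy"]],[0,0,1.]])
def ray(f,u,v):
    p=cv2.undistortPoints(np.array([[[u,v]]],float),K(f),np.array(f["dist_coeffs"],float))[0,0]
    R=np.array(f["R"]);t=np.array(f["t"])
    return -R.T@t, R.T@np.array([p[0],p[1],1.])
def at_z(f,u,v,z):
    c,d=ray(f,u,v); return c+d*(z-c[2])/d[2]
def deproj(f,u,v):
    c,d=ray(f,u,v); return c+d*f["range_z"][int(round(v)),int(round(u))]
def proj(f,X):
    rv,_=cv2.Rodrigues(np.array(f["R"])); 
    return cv2.projectPoints(np.atleast_2d(X).astype(float),rv,np.array(f["t"],float),K(f),np.array(f["dist_coeffs"],float))[0][:,0]
def cloud(f):
    z=f["range_z"]; v,u=np.nonzero(z>0)
    p=cv2.undistortPoints(np.stack([u,v],1)[:,None].astype(float),K(f),np.array(f["dist_coeffs"],float))[:,0]
    zz=z[v,u]; Pc=np.c_[p*zz[:,None],zz]
    return (Pc-np.array(f["t"]))@np.array(f["R"]),u,v
def crop(f,u0,v0,u1,v1,k,name):
    im=f["image"][v0:v1,u0:u1,::-1]; cv2.imwrite(name,cv2.resize(im,None,fx=k,fy=k,interpolation=cv2.INTER_CUBIC))
def load(n): return pickle.load(open(n,"rb"))
E
python3 - <<'E'
from h import *
t=load("top0.pkl"); s=load("side0.pkl")
a=np.zeros((560,800,3),np.uint8)
crop(t,205,150,365,255,5,"pics/t_tank.png")
crop(t,370,190,450,250,10,"pics/t_hold.png")
crop(s,260,115,420,235,5,"pics/s_tank.png")
crop(s,320,225,410,330,5,"pics/s_hold.png")
E
```

```text
(no output)
```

View pics/t_tank.png

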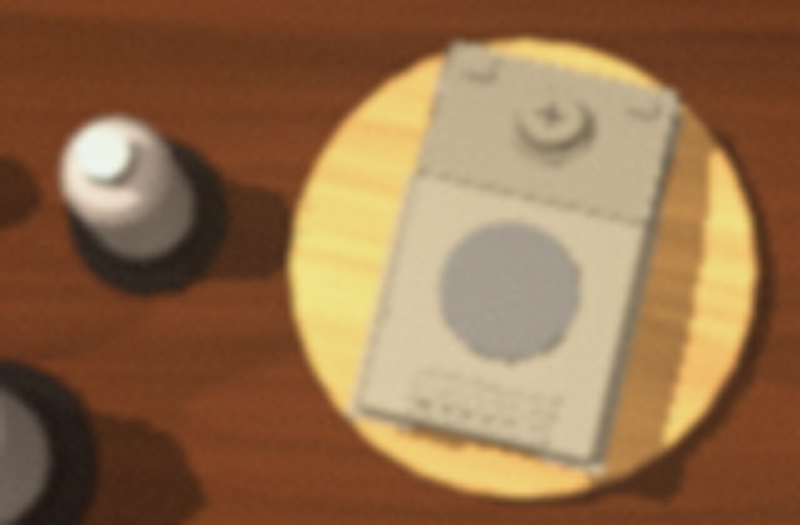

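View pics/t_hold.png

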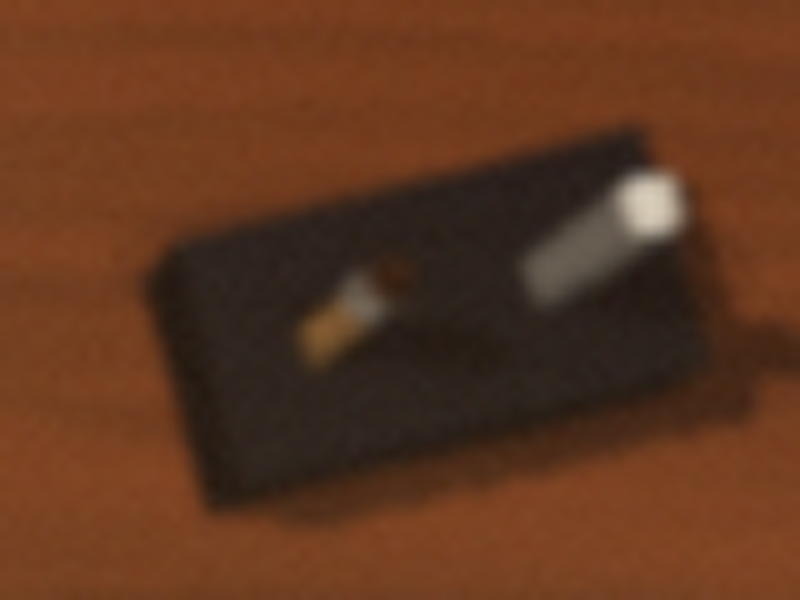

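View pics/s_tank.png

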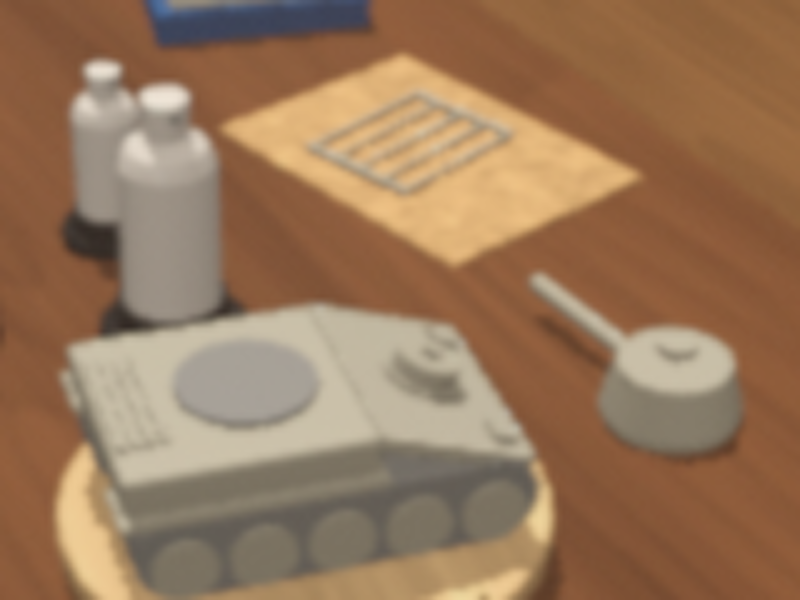

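View pics/s_hold.png

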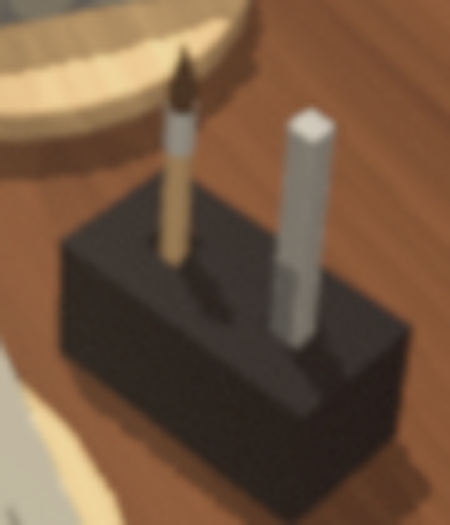

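Readings: in the top view, cap top (226,181), cross (315.2,173.6) and stick top (435.1,210.7). In the side view, cap (293.2,135), cross (346.4,185.8) and stick top (382.2,250.4). Next I triangulate these and fit planes from depth.

Run:
```python
from h import *
t=load("top0.pkl"); s=load("side0.pkl")
def px(x,y,k,u0,v0): return ((x+.5)/k-.5+u0,(y+.5)/k-.5+v0)
def tri(a,b):
    c1,d1=ray(t,*a);c2,d2=ray(s,*b)
    A=np.c_[d1,-d2]; l=np.linalg.lstsq(A,c2-c1,rcond=None)[0]
    p,q=c1+l[0]*d1,c2+l[1]*d2
    return (p+q)/2,np.linalg.norm(p-q)
C=dict(cap=(px(105,157,5,205,150),px(166,99,5,260,115),.15),cross=(px(551,118,5,205,150),px(432,354,5,260,115),.101),stick=(px(651,207,10,370,190),px(311,127,5,320,225),.162))
np.set_printoptions(precision=4,suppress=True)
for k,(a,b,z) in C.items():
    print(k,a,b,*tri(a,b),at_z(t,*a,z),at_z(s,*b,z),deproj(t,*a),deproj(s,*b))
# hatch/tank fits
P,u,v=cloud(t); Q,u2,v2=cloud(s)
x=tri(*C['cross'][:2])[0]
for n,A in(("t",P),("s",Q)):
    # deck
    m=(abs(A[:,0]-x[0]+.1)<.15)&(abs(A[:,1]-x[1])<.12)&(abs(A[:,2]-.102)<.006)
    D=A[m]; r=cv2.minAreaRect(D[:,:2].astype(np.float32)); print(n,"deck",m.sum(),D[:,2].mean(),r)
    m=(np.linalg.norm(A[:,:2]-x[:2],axis=1)<.013)&(abs(A[:,2]-x[2])<.012); D=A[m]
    c=D.mean(0); w=np.linalg.svd(D-c)[2][2]; w*=np.sign(w[2]); print("hatch",m.sum(),c,w,np.degrees(np.arccos(w[2])),np.degrees(np.arctan2(w[1],w[0])))
    m=(np.linalg.norm(A[:,:2]-x[:2],axis=1)<.15)&(abs(A[:,2]-.03)<.004); D=A[m]
    cc=cv2.minEnclosingCircle(D[:,:2].astype(np.float32)); print("tt",m.sum(),cc)
    # holder
    st=tri(*C['stick'][:2])[0]
    m=(np.linalg.norm(A[:,:2]-st[:2],axis=1)<.15)&(abs(A[:,2]-.062)<.006); D=A[m]
    print("holder",m.sum(),D[:,2].mean(),cv2.minAreaRect(D[:,:2].astype(np.float32)))
    m=(np.linalg.norm(A[:,:2]-st[:2],axis=1)<.03)&(A[:,2]>.08); print("stick pts",m.sum(),A[m].mean(0) if m.any() else 0)
```

```text
cap (225.6, 181.0) (292.8, 134.4) [0.5673 0.1869 0.1476] 0.002308274697501778 [0.5656 0.1868 0.15  ] [0.5666 0.1826 0.15  ] [0.5662 0.1873 0.1475] [0.5672 0.184  0.1492]
cross (314.8, 173.2) (346.0, 185.4) [ 0.6036 -0.0224  0.0996] 0.002426562473289649 [ 0.6021 -0.022   0.101 ] [ 0.6038 -0.0244  0.101 ] [ 0.6015 -0.022   0.1034] [ 0.6048 -0.0228  0.0997]
stick (434.65, 210.25) (381.8, 250.0) [ 0.5071 -0.3024  0.1596] 0.000574817264202803 [ 0.5064 -0.3017  0.162 ] [ 0.5057 -0.3046  0.162 ] [ 0.5068 -0.3023  0.1594] [ 0.5062 -0.304   0.1612]
t deck 2553 0.10122195155817747 ((0.5307891964912415, -0.006287761032581329), (0.11619437485933304, 0.17473024129867554), 78.2232437133789)
hatch 79 [ 0.6034 -0.0224  0.0998] [0.3994 0.0028 0.9168] 23.540445114197862 0.39492853140461154
tt 1688 ((0.6036972999572754, -0.02233479730784893), 0.14998015761375427)
holder 1049 0.060406709130848474 ((0.4615580439567566, -0.2788904309272766), (0.14124731719493866, 0.13318376243114471), 15.233169555664062)
stick pts 86 [ 0.5052 -0.2985  0.1328]
s deck 1844 0.10179342939175753 ((0.5292826294898987, -0.008957721292972565), (0.1204887107014656, 0.17393730580806732), 78.06175994873047)
hatch 42 [ 0.6032 -0.0237  0.1007] [ 0.3733 -0.1313  0.9184] 23.312787407085562 -19.372489688693058
tt 1186 ((0.6037111282348633, -0.023122861981391907), 0.1498715579509735)
holder 1511 0.06143452286152038 ((0.4993728995323181, -0.2743355631828308), (0.06680875271558762, 0.1251392662525177), 15.746697425842285)
stick pts 330 [ 0.505  -0.3061  0.125 ]
```

Run:
```python
from plant import robot
from h import *
np.set_printoptions(precision=4,suppress=True)
from scipy.spatial.transform import Rotation as Ro
t=load("top0.pkl"); P,u,v=cloud(t); Q,_,_=cloud(load("side0.pkl"))
for n,A in(("t",P),("s",Q)):
  m=(A[:,0]>.3)&(A[:,0]<.75)&(A[:,1]<.4)&(A[:,1]>.12)&(A[:,2]>.05); B=A[m]
  for lo in(.06,.12,.16,.19,.21): 
    C=B[B[:,2]>lo]; print(n,lo,len(C),C.min(0) if len(C) else'',C.max(0) if len(C) else '')
w=load("wrist0.pkl"); s=robot.sense(); R=Ro.from_euler('xyz',s["tcp_rot"]).as_matrix()
print("cam in tool",R.T@(-w["R"].T@w["t"]-s["tcp_pos"]))
for z in(.3,.18,.14):
  for y in(1.14,0.5,0,-.5): 
    q=robot.inverse_kinematics([.5665,.185,z],[np.pi,0,y]); print(z,y,q)
n=np.array([np.cos(-.206)*np.sin(np.radians(20)),np.sin(-.206)*np.sin(np.radians(20)),np.cos(np.radians(20))])
for psi in np.arange(-180,180,30):
  x=np.cross([-np.sin(np.radians(psi)),np.cos(np.radians(psi)),0],-n);x/=np.linalg.norm(x)
  zt=-n; M=np.c_[x,np.cross(zt,x),zt]; e=Ro.from_matrix(M).as_euler('xyz')
  print(psi,e,robot.inverse_kinematics(np.array([.6035,-.023,.101])+.092*n,e))
for y in np.radians([15.6,195.6,-164.4]): print(y,robot.inverse_kinematics([.5068,-.303,.104],[np.pi,0,y]))
```

```text
t 0.06 1603 [0.3975 0.1627 0.0601] [0.602  0.3258 0.2005]
t 0.12 1004 [0.3977 0.1668 0.12  ] [0.59   0.2959 0.2005]
t 0.16 427 [0.4045 0.2316 0.16  ] [0.4621 0.2901 0.2005]
t 0.19 179 [0.4167 0.2432 0.1901] [0.4484 0.2786 0.2005]
t 0.21 0  
s 0.06 2046 [0.3985 0.1574 0.0601] [0.5991 0.3131 0.199 ]
s 0.12 906 [0.3986 0.1623 0.1201] [0.5871 0.2841 0.199 ]
s 0.16 310 [0.4052 0.232  0.16  ] [0.4623 0.2841 0.199 ]
s 0.19 90 [0.4178 0.2407 0.1901] [0.449  0.2781 0.199 ]
s 0.21 0  
cam in tool [-0.0007 -0.0716 -0.1329]
0.3 1.14 [-0.5012  0.2931  0.1468  1.6628 -0.0455  1.189   0.7964]
0.3 0.5 [-0.5999  0.2959  0.2737  1.6686 -0.085   1.1888  0.1942]
0.3 0 [-0.6762  0.3009  0.373   1.673  -0.1166  1.1896 -0.2751]
0.3 -0.5 [-0.7455  0.3079  0.4644  1.6769 -0.1467  1.1913 -0.7455]
0.18 1.14 [-0.4836  0.4001  0.1271  1.8016 -0.061   0.9438  0.8094]
0.18 0.5 [-0.5839  0.4052  0.2593  1.8076 -0.1251  0.9446  0.2287]
0.18 0 [-0.6624  0.4135  0.3641  1.8123 -0.1771  0.9477 -0.2225]
0.18 -0.5 [-0.7319  0.4243  0.4586  1.8163 -0.2256  0.9526 -0.6769]
0.14 1.14 [-0.4784  0.4464  0.1214  1.8359 -0.0688
[... 803 characters left out ...]
1.4869 -0.6718  1.5982 -2.5635]
30 [ 2.9116 -0.2649 -2.618 ] [-0.5898  0.8821  1.1066  1.4869 -0.6718  1.5982 -2.0586]
60 [ 2.8107 -0.1132 -2.0944] [-0.5898  0.8821  1.1066  1.4869 -0.6718  1.5982 -1.5232]
90 [ 2.8002  0.0743 -1.5708] [-0.4113  0.7138  0.7035  1.4757 -0.4273  1.4759 -1.1936]
120 [ 2.8838  0.238  -1.0472] [-0.4066  0.7112  0.6947  1.4754 -0.4224  1.4742 -0.6565]
150 [ 3.0346  0.3329 -0.5236] [-0.3465  0.6828  0.5852  1.4714 -0.3626  1.4553 -0.2016]
0.2722713633111154 [-0.1805  0.6626  0.9299  1.906  -0.6692  0.9189  1.3522]
3.4138640169009085 [-0.2701  0.765   1.1084  1.91   -0.8207  1.0106 -1.655 ]
-2.8693212902786778 [-0.2701  0.765   1.1084  1.91   -0.8207  1.0106 -1.655 ]
```

Run:
```python
from plant import robot
from h import *
np.set_printoptions(precision=4,suppress=True)
robot.move_straight([.2817,.6128,.32],vel=.15)
robot.goto([.55,.185,.30],[np.pi,0,.8])
robot.grip(0.0,60)
s=robot.sense(); print(s["t"],s["tcp_pos"],s["opening"])
f=robot.grab_frame("wrist"); pickle.dump(f,open("wrist1.pkl","wb")); cv2.imwrite("pics/wrist1.png",f["image"][:,:,::-1])
print(proj(f,[[.5665,.185,.15],[.6035,-.023,.101]]))
```

```text
3.4167 [0.55  0.185 0.3  ] -0.00253167359077998
[[326.9819 206.3833]
 [229.1634 321.9476]]
```

View pics/wrist1.png

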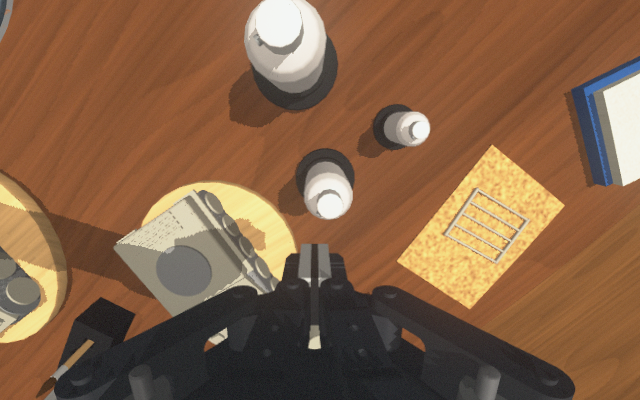

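The wrist view puts the middle can's cap at (330,205). My estimate projects to (327,206), so they agree. Now I press it.

Run:
```python
from plant import robot
from h import *
np.set_printoptions(precision=4,suppress=True)
c=at_z(load("wrist1.pkl"),330,205,.15); print(c)
xy=[(.5665+c[0])/2,(.185+c[1])/2]
robot.goto([*xy,.185],[np.pi,0,.8]); 
hit=robot.move_straight([*xy,.150],vel=.03,contact_N=4)
s=robot.sense(); print(hit,s["t"],s["tcp_pos"],s["wrist_force"])
for i in range(9):
    z=(.161-.0065-.001*i)   # tip at .143...
    if s["wrist_force"][2]>9: break
    robot.move_straight([*xy,z+.0],vel=.02); s=robot.sense(); print(z,s["tcp_pos"],s["wrist_force"])
robot.sleep(.15); s=robot.sense(); print(s["t"],s["tcp_pos"],s["wrist_force"])
f=robot.grab_frame("side"); crop(f,260,100,340,170,8,"pics/s_press.png")
```

```text
[0.5675 0.1881 0.15  ]
True 4.9333 [0.5669 0.1865 0.1553] [-0.7194 -0.1883  4.3667]
0.1545 [0.5669 0.1865 0.1551] [-2.1752 -1.2401  5.6912]
0.1535 [0.5669 0.1865 0.155 ] [-5.2054 -0.3373 11.5954]
5.5833 [0.5669 0.1865 0.155 ] [-3.6098 -1.659  10.9907]
```

View pics/s_press.png

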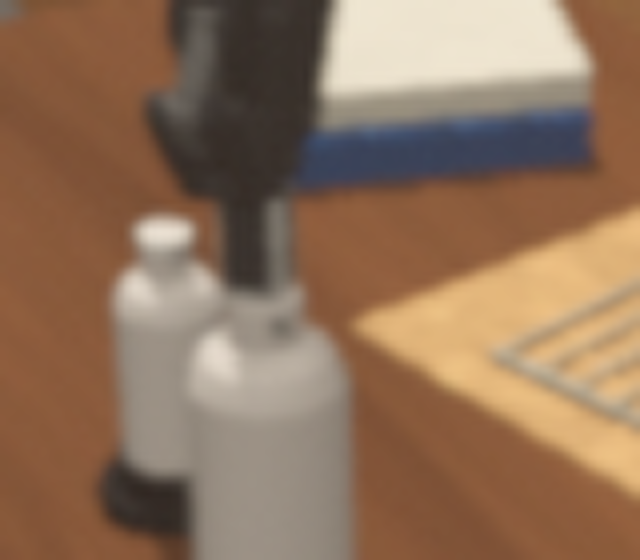

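The tip stopped hard at z=0.144 under 11 N, which means the cap bottomed out. Now I release it and move over to the stick.

Run:
```python
from plant import robot
from h import *
np.set_printoptions(precision=4,suppress=True)
robot.move_straight([.5669,.1865,.32],vel=.15)
robot.grip(.6)
robot.goto([.5065,-.303,.30],[np.pi,0,.272])
s=robot.sense(); print(s["t"],s["tcp_pos"],s["tcp_rot"],s["wrist_force"])
for n in("wrist","side","top"):
    f=robot.grab_frame(n); pickle.dump(f,open(f"{n}2.pkl","wb")); cv2.imwrite(f"pics/{n}2.png",f["image"][:,:,::-1])
    print(n,proj(f,[[.5065,-.303,.162],[.507,-.3032,.062],[.499+.0081,-.2743-.0289,.012],[.5665,.185,.15]]))
crop(load("side2.pkl"),260,110,350,180,8,"pics/s_cap2.png")
f=load("wrist2.pkl");crop(f,250,140,410,260,5,"pics/w_hold2.png")
```

```text
9.225 [ 0.5077 -0.3012  0.2998] [-3.1408 -0.0004  0.2754] [ 0.4695  0.223  -0.8842]
wrist [[ 313.5653  198.8492]
 [ 314.0868  178.4208]
 [ 314.1754  171.5875]
 [ 508.8333 -250.9613]]
side [[381.6554 249.2934]
 [378.0212 289.1701]
 [376.2959 307.1365]
 [292.3718 134.0372]]
top [[435.1951 210.2065]
 [425.872  216.9028]
 [421.6831 219.9363]
 [226.4026 180.6567]]
```

View pics/wrist2.png

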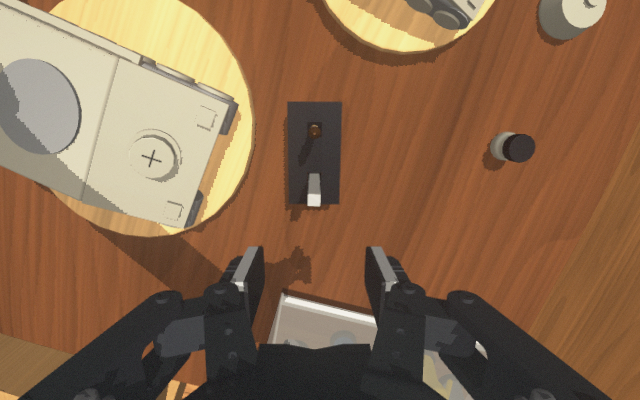

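View pics/s_cap2.png

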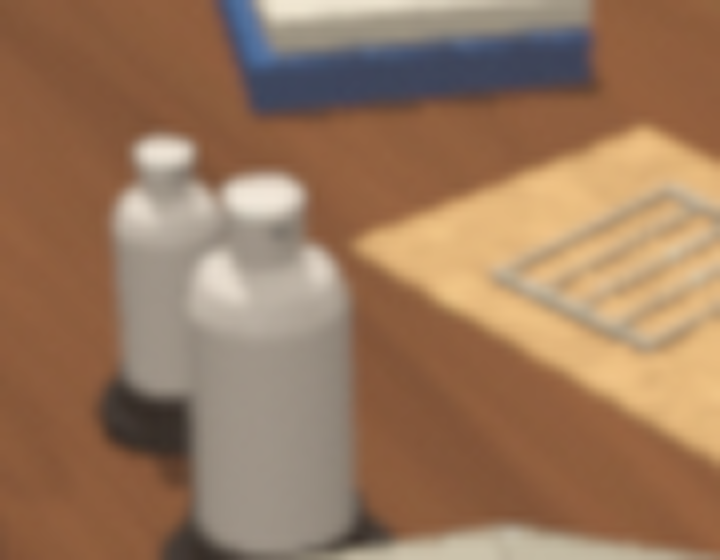

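View pics/w_hold2.png

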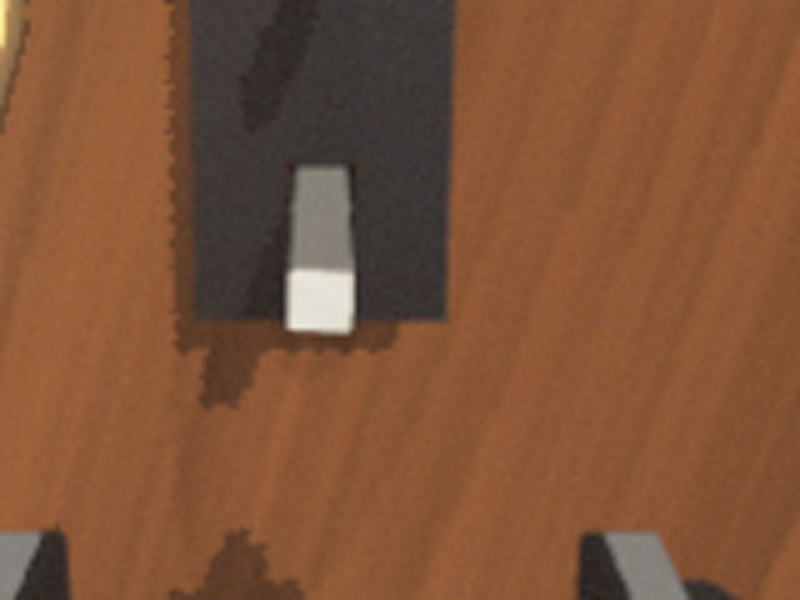

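The cap is back up. The stick top is at (313.6,199.8) in the wrist view, against a prediction of (313.6,198.8). Now I descend and grasp.

Run:
```python
from plant import robot
from h import *
np.set_printoptions(precision=4,suppress=True)
f=load("wrist2.pkl"); c=at_z(f,313.6,199.7,.162); print(c)
xy=(c[:2]+[.5065,-.303])/2; print(xy)
robot.move_straight([*xy,.20],vel=.12,attitude=[np.pi,0,.272])
h=robot.move_straight([*xy,.105],vel=.06,contact_N=6)
s=robot.sense(); print(h,s["t"],s["tcp_pos"],s["wrist_force"])
if not h:
    robot.grip(0.0,100); s=robot.sense(); print(s["t"],s["opening"],s["wrist_force"],s["tcp_pos"])
f=robot.grab_frame("side");crop(f,320,200,420,300,6,"pics/s_grasp.png")
```

```text
[ 0.5068 -0.3038  0.162 ]
[ 0.5066 -0.3034]
False 12.0917 [ 0.5068 -0.3035  0.1054] [ 0.1517 -0.467  -0.6573]
12.5417 0.1239700516107329 [1.2691 0.2045 1.3009] [ 0.5071 -0.3034  0.1053]
```

View pics/s_grasp.png

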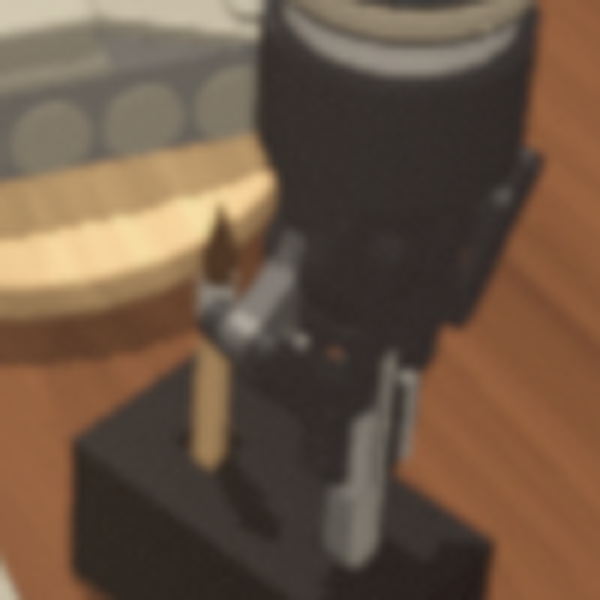

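```bash
cat >> h.py <<'E'
from scipy.spatial.transform import Rotation as Ro
np.set_printoptions(precision=4,suppress=True)
TH=np.radians(-11.9); T20=np.radians(20)
N=np.array([np.cos(TH)*np.sin(T20),np.sin(TH)*np.sin(T20),np.cos(T20)])
def att(n=N,psi=.272):
    y=np.cross(-n,[np.cos(psi),np.sin(psi),0]);y/=np.linalg.norm(y)
    x=np.cross(y,-n); return Ro.from_matrix(np.c_[x,y,-n]).as_euler('xyz')
E
python3 - <<'E'
from plant import robot
from h import *
s=robot.sense();p=s["tcp_pos"]
robot.move_straight([p[0],p[1],.20],vel=.1,attitude=[np.pi,0,.272])
robot.move_straight([p[0],p[1],.29],vel=.15)
s=robot.sense(); print(s["t"],s["opening"],s["wrist_force"],s["tcp_pos"])
cr=np.array([.6035,-.023,.101]); L=.0933
print(att())
robot.goto(cr+N*(L+.07),att())
robot.sleep(.2); s=robot.sense(); print(s["t"],s["opening"],s["wrist_force"],s["tcp_pos"],s["tcp_rot"])
for n in("wrist","side","top"):
    f=robot.grab_frame(n); pickle.dump(f,open(f"{n}3.pkl","wb"))
    print(n,proj(f,[cr,cr+.07*N]))
cv2.imwrite("pics/wrist3.png",load("wrist3.pkl")["image"][:,:,::-1])
crop(load("side3.pkl"),290,100,410,200,6,"pics/s3.png")
crop(load("top3.pkl"),260,110,380,210,6,"pics/t3.png")
E
```

```text
14.4417 0.12338016439822193 [ 0.3211  0.4129 -0.632 ] [ 0.5066 -0.3029  0.289 ]
[-2.9671  0.3039  0.3247]
15.8333 0.12297595503941089 [-0.135  -0.1267 -0.9086] [ 0.6577 -0.0366  0.2555] [-2.968   0.3028  0.3213]
wrist [[316.7591 189.3299]
 [317.583  209.6609]]
side [[345.6016 185.15  ]
 [356.3413 159.4621]]
top [[315.2334 172.6517]
 [317.7692 156.059 ]]
```

View pics/wrist3.png

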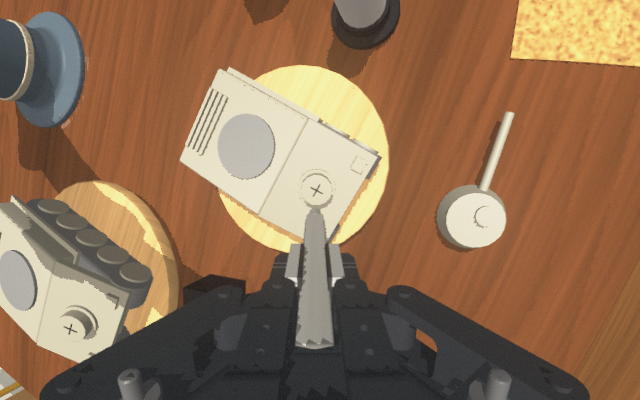

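View pics/s3.png

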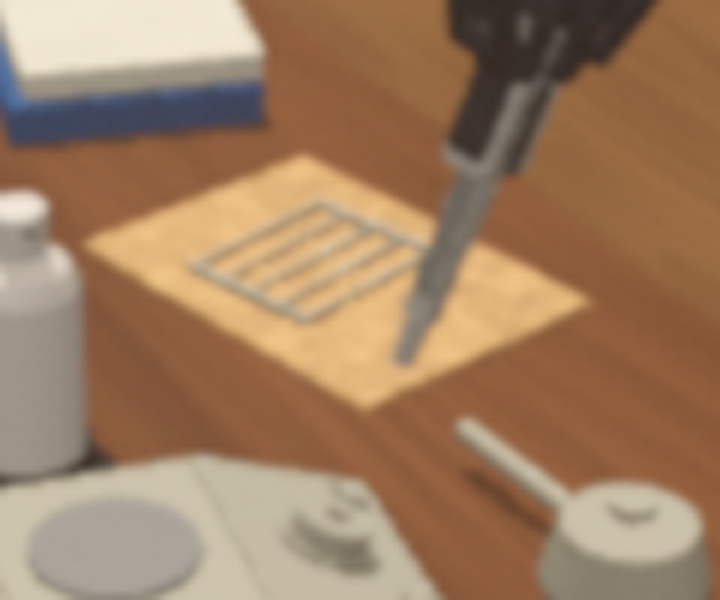

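View pics/t3.png

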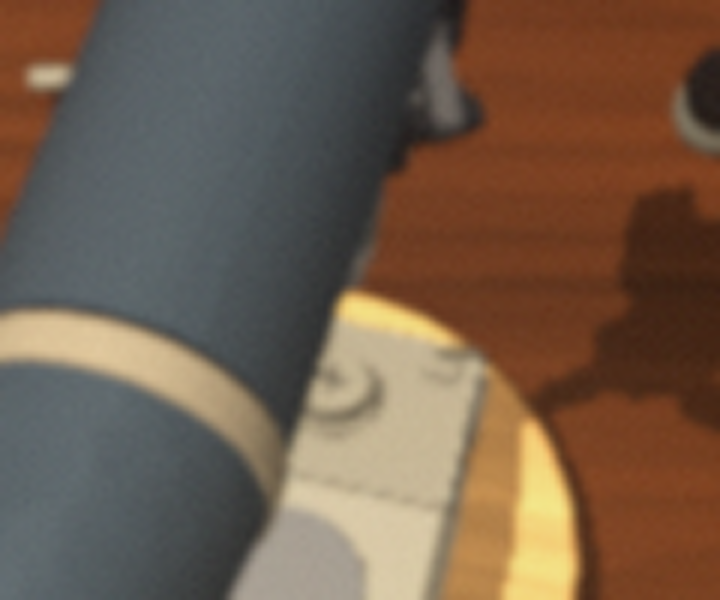

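The wrist view puts the foot at (316,211) and the cross at (316,190), both within about 1.5 px of prediction. The side view puts the foot at (357,159.6) against a predicted (356.3,159.5). Next I check the slope normal from the wrist depth, then zoom in on the foot.

Run:
```python
from h import *
f=load("wrist3.pkl"); print(N)
for nm in("wrist3.pkl","wrist2.pkl"):
    A,u,v=cloud(load(nm)); x=np.array([.6035,-.023,.101])
    r=np.linalg.norm(A[:,:2]-x[:2],axis=1)
    for lab,m in(("hatch",(r<.012)&(abs((A-x)@N)<.005)),("plate",(r>.02)&(r<.045)&(abs((A-x)@N+.014)<.004))):
        D=A[m]
        c=D.mean(0); w=np.linalg.svd(D-c)[2][2]; w*=np.sign(w[2]); print(nm,lab,m.sum(),c,w,np.degrees(np.arccos(w[2])),np.degrees(np.arctan2(w[1],w[0])),"ang",np.degrees(np.arccos(w@N)))
    m=(abs(A[:,0]-.5)<.12)&(abs(A[:,1]+.01)<.1)&(abs(A[:,2]-.102)<.004);D=A[m]; print(cv2.minAreaRect(D[:,:2].astype(np.float32)))
crop(f,276,160,356,220,10,"pics/w3z.png")
for p in((316,190),): print(at_z(f,*p,.101))
```

```text
[ 0.3347 -0.0705  0.9397]
wrist3.pkl hatch 467 [ 0.6033 -0.0229  0.1028] [ 0.3385 -0.0621  0.9389] 20.129595368959837 -10.396005362535275 ang 0.5320047928990382
wrist3.pkl plate 3856 [ 0.5984 -0.0179  0.0904] [ 0.3353 -0.0698  0.9395] 20.028283542200445 -11.756502848520954 ang 0.05667419494096074
((0.5313459634780884, -0.007971882820129395), (0.11675972491502762, 0.1767406463623047), 78.3942642211914)
wrist2.pkl hatch 0 [nan nan nan] [0. 0. 1.] 0.0 0.0 ang 19.999999999999993
wrist2.pkl plate 0 [nan nan nan] [0. 0. 1.] 0.0 0.0 ang 19.999999999999993
((0.0, 0.0), (0.0, 0.0), 0.0)
[ 0.603  -0.0239  0.101 ]<stdin>:8: RuntimeWarning: Mean of empty slice.
  ret = um.true_divide(
```

View pics/w3z.png

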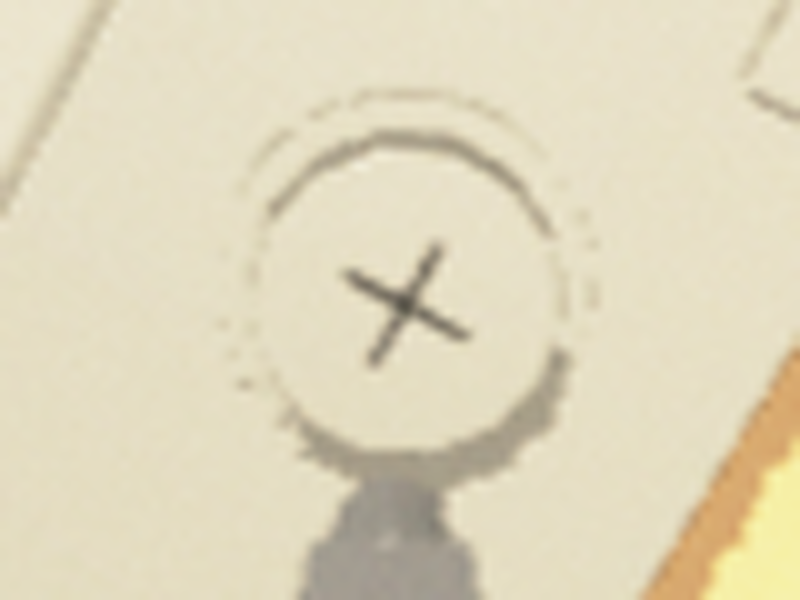

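The measured slope is 20.03° at −11.8°, within 0.1° of my assumption. Now I lower the stick along the normal, reading the force at each step.

```bash
cat >> h.py <<'E'
def meas(robot,n=10):
    a=[];p=[]
    for i in range(n):
        s=robot.sense(); a.append(s["wrist_force"]);p.append(s["tcp_pos"]); robot.sleep(.02)
    return np.mean(a,0),np.std(a,0),np.mean(p,0),s["t"]
E
python3 - <<'E'
from plant import robot
from h import *
cr=np.array([.6033,-.0235,.1015]); L=.0933
robot.move_straight(cr+N*(L+.012),vel=.06,attitude=att())
robot.sleep(.3)
b,sd,p,t=meas(robot,15); print(t,"base",b,sd,(p-cr)@N-L, np.cross(p-cr,N))
for d in np.arange(8,-8.1,-1):
    robot.move_straight(cr+N*(L+d/1000),vel=.02)
    w,sd,p,t=meas(robot,5); F=(w-b)@N
    print(d,round(t,2),"F",round(F,2),"act",round(((p-cr)@N-L)*1000,2),"lat",w-b-F*N)
    if F>2.8: break
E
```

```text
17.625 base [-0.1043  0.0473 -1.0661] [0.5525 0.3537 0.5796] 0.012097014768395684 [-0. -0.  0.]
8.0 18.06 F -0.03 act 7.82 lat [ 0.2092  0.0597 -0.07  ]
7.0 18.39 F -0.44 act 6.97 lat [ 0.3668 -0.0164 -0.1319]
6.0 18.73 F -0.2 act 5.93 lat [-0.1545 -0.0358  0.0523]
5.0 19.06 F -0.62 act 4.93 lat [ 0.355   0.3196 -0.1025]
4.0 19.39 F -0.26 act 3.92 lat [ 0.3412 -0.1399 -0.132 ]
3.0 19.73 F -0.0 act 2.93 lat [-0.1508 -0.3954  0.024 ]
2.0 20.06 F -0.41 act 1.93 lat [ 0.0773  0.0349 -0.0249]
1.0 20.39 F -0.41 act 0.94 lat [ 0.4003 -0.1521 -0.154 ]
0.0 20.73 F 0.22 act -0.01 lat [-0.1762 -0.2064  0.0473]
-1.0 21.06 F 0.82 act -0.91 lat [ 0.4031  0.0716 -0.1382]
-2.0 21.39 F 1.19 act -1.9 lat [ 0.1375  0.0146 -0.0479]
-3.0 21.73 F 1.71 act -2.89 lat [ 0.3872 -0.2691 -0.1581]
-4.0 22.06 F 2.09 act -3.89 lat [ 0.7495 -0.3588 -0.2938]
-5.0 22.39 F 2.72 act -4.88 lat [-0.2695 -0.0003  0.096 ]
-6.0 22.73 F 3.31 act -5.87 lat [ 0.3286  0.0665 -0.112 ]
```

Run:
```python
from plant import robot
from h import *
cr=np.array([.6033,-.0235,.1015]); L=.0933
robot.move_straight(cr+N*(L-.0067),vel=.02)
robot.sleep(.3)
w,sd,p,t=meas(robot,40); F=(w-np.array([-.05,.03,-1.35]))@N
s=robot.sense()
print(t,F,((p-cr)@N-L)*1000,s["opening"],Ro.from_euler('xyz',s["tcp_rot"]).as_matrix()[:,2]@-N)
for n in("wrist","side"):
    f=robot.grab_frame(n); pickle.dump(f,open(f"{n}4.pkl","wb"))
    print(n,proj(f,[cr-.0067*N,cr+.0,cr+.05*N]))
cv2.imwrite("pics/wrist4.png",load("wrist4.pkl")["image"][:,:,::-1])
crop(load("side4.pkl"),260,110,380,210,6,"pics/s4.png"); crop(load("wrist4.pkl"),276,160,356,220,10,"pics/w4z.png")
```

```text
23.9417 4.361012555863503 -6.672108395716095 0.12370278743352818 0.9999999962650663
wrist [[316.0313 212.0676]
 [316.0787 214.7081]
 [316.5372 240.2773]]
side [[344.6508 187.4765]
 [345.6443 185.1   ]
 [353.2512 166.9057]]
```

View pics/w4z.png

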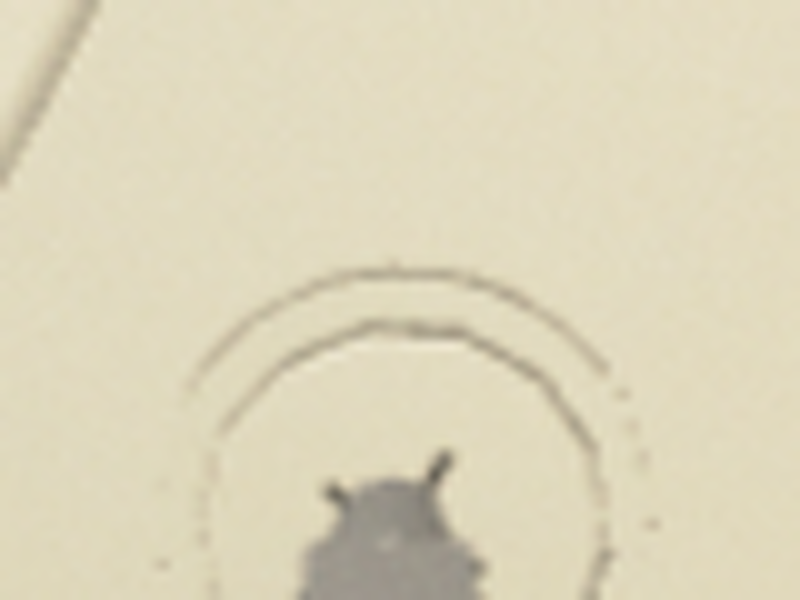

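View pics/s4.png

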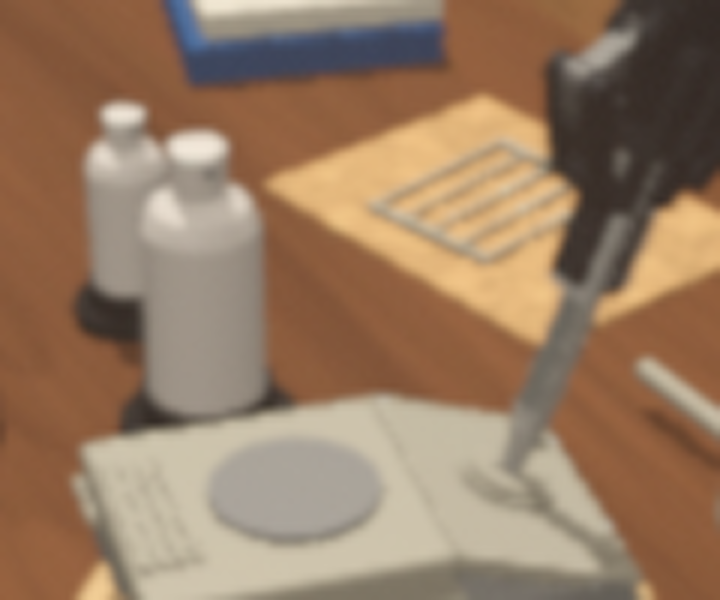

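The cross arms show on both sides of the foot, putting it about 1.3 mm off centre. Force is about 4.2 N and the cap is up, so I'm handing in.

Run:
```python
from plant import robot
robot.close_job(); print(robot.sense()["t"])
```

```text
the job is handed in; nothing more can be done
the job is handed in; nothing more can be done
```

The job is handed in, with the stick still gripped and pressing on the hatch. No verdict was reported.

- **Cap:** I pressed the middle can's cap to its stop with about 11 N. Later side views show it back up.
- **Stick:** I took the square stick out of the holder and set its foot on the cross of the smaller tank's hatch. The last force reading was about 4.2 N.
- **Position:** The last wrist view puts the foot about 1.3 mm off the cross (limit 7 mm).
- **Angle:** The gripper points within 0.1° of the intended direction. The measured slope matched the assumed one to 0.1° on the plate and 0.5° on the hatch itself. I did not measure the stick's own angle in the grip, but its foot showed up where expected.
- **Time:** About 24 s of the 48 s allowed.

**Disagreements:** The force zero varied by about 0.3 N between readings, so the true force is roughly 4 to 4.4 N. The cameras differed by about 2.4 mm on the cross and the cap, so I used averaged positions.

I did not take final pictures of the brush, turret and pot. I kept the arm clear of them, and no unexpected contact showed in the force readings I took.

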